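Make up the two condiment stands

ROBOT

A 6-joint arm with a two-finger parallel gripper is mounted at the origin on a cart in front of the work surface, level with it; the furniture and walls round the work are solid. World frame = base frame: x ahead of the robot, y to its left, z up, the work surface at z = 0. Lengths are in m, angles in rad, forces in N, time in s.
With the tool pointing down it reaches from about 0.35 to 0.975 m from the base axis. Payload 7.1 kg.
Tool frame: the origin (TCP) lies between the finger pads; the fingertips stand 14 mm ahead of it and the grasp point (between the pads) lies 5 mm behind it; z points along the fingers, y is the line along which they close (so a half turn about z gives the same grasp; the last joint's range is limited). The gripper opens to 88 mm and grips with 3 to 60 N. Pads are 20 mm wide; open, the fingers measure 115 mm over their backs; the gripper's body (75 mm by 178 mm) begins 61 mm behind the grasp point.
Start: joints at [-1.242, 0.423, 1.63, -0, 1.089, -0.019], TCP at [0.213, -0.588, 0.237] pointing down, gripper open.
Joint ranges: [-3, 3], [-0.9, 2.11], [0.09, 2.58], [-1.31, 4.45], [0.11, 2.69], [-2.54, 2.54]. Speed limits (rad/s): [2.39, 2.39, 3.01, 3.14, 3.14, 3.14].

INTERFACE

Orientations are given as a unit quaternion [x, y, z, w].
In Python, from bench import goto, movel, movej, gripper_to, dwell, ik, get_obs, read_camera, PlanningError, job_done gives the robot as it stands. Calls block until the motion is done:
- goto(position, orientation): joint-space move of the TCP to a pose.
- movel(position, frame=None, vel=0.15): straight line of the TCP; frame=None keeps the orientation; vel is the mean speed in m/s.
- movej(angles): joint-space move.
- gripper_to(opening, grip_force=None): opening from 0.0 (shut) to 1.0 (fully open); grip_force is the grip in N (None keeps the last); returns when the fingers have stopped.
- dwell(seconds).
- ik(position, orientation): joint angles nearest the present ones, or None.
- get_obs(): the state.
- read_camera(name): name is "scene" or "top"; returns a dict with "frame" (400x640x3 uint8, red, green, blue), "fx", "fy", "cx", "cy" (pixels), "distortion" ([k1, k2, p1, p2, k3] as OpenCV has them; the pictures are not rectified), "extrinsics" (4x4, takes a point from world to camera coordinates). Camera axes: x right, y down, z forward; pixel columns grow to the right and rows downward; lengths in m; the calibration is good to about 2 mm. A picture is of the moment at which its call begins. There is no depth.
A pose or a line that the arm cannot do raises PlanningError and nothing moves.
- job_done(): hands the job in; it is judged then, once.
The state is a dict: "clock": time; "joint_positions": joint angles; "qvel": joint speeds; "tau": joint torques, N m; "tcp_pos": TCP position; "ee_rot": TCP orientation; "force": force on the tool from outside, world axes, zero at the start; "moment": the same for the moment, N m; "grip_width": opening from 0.0 (shut) to 1.0 (fully open); "grasp_force": force on a finger pad.
Only numpy, scipy, OpenCV 4.12 (cv2) and the standard library are available. Lean on these libraries where they do the work, as an engineer would, in place of code of your own. Each camera call takes 0.05 s, during which the arm holds its last target. There are 200 camera calls.

TASK

Make up both condiment stands for the lunch tables: pick out the two salt shakers and the two pepper mills and give each stand one of each, the mill standing in the stand's wide ring and the shaker in its narrow ring. Keep them upright, set them down gently rather than dropping them, and leave the stands and the other things on the counter where they are.

Things in the scene. Friction and masses are not known exactly. Their poses are not given: they have to be found in the camera images.
- salt_1: Salt shaker, 90 mm tall, 0.1 kg: clear-glass body 44 mm in diameter (to 74 mm height) with some salt in it, under a pierced grey domed cap of 34 mm. Stands upright. Origin: centre of its underside, z up. Grip the glass about 60 mm above its foot. Two alike; either may go in either stand.
- salt_2: Salt shaker, 90 mm tall, 0.1 kg: clear-glass body 44 mm in diameter (to 74 mm height) with some salt in it, under a pierced grey domed cap of 34 mm. Stands upright. Origin: centre of its underside, z up. Grip the glass about 60 mm above its foot. Two alike; either may go in either stand.
- mill_1: Pepper mill, turned brown wood, 150 mm tall, 0.18 kg: base 58 mm in diameter, waisted body to 108 mm, then a round head 50 mm in diameter (109 to 139 mm, widest at 122 mm) with a small button on top. Stands upright. Origin: centre of its underside, z up. Grip the head at its widest; lower down the head may strike the palm. Two alike; either may go in either stand.
- mill_2: Pepper mill, turned brown wood, 150 mm tall, 0.18 kg: base 58 mm in diameter, waisted body to 108 mm, then a round head 50 mm in diameter (109 to 139 mm, widest at 122 mm) with a small button on top. Stands upright. Origin: centre of its underside, z up. Grip the head at its widest; lower down the head may strike the palm. Two alike; either may go in either stand.
- stand_1: Condiment stand, loose, 0.8 kg: dark wood board 212 (x) by 96 mm (y), 17 mm high, with two round places in wire rings (5 mm wire, top at 46 mm). Origin: centre of its underside, z up. WIDE place (ring 72 mm inside, for a mill) centred at x +58 mm, y 0; NARROW place (58 mm inside, for a shaker) at x -58 mm, y 0. Carrying bow at x 0, y -35 to 35 mm, 101 mm high: fingers opening along y clear it.
- stand_2: Second condiment stand, same as stand_1 in every size and in its axes (wide place at x +58 mm, narrow at x -58 mm). A seated thing stands on the board, its origin 17 mm above the stand's. Which way each stand points varies. A shaker goes in most freely while the tall mill is not yet standing beside it.
- tumbler: Bystander: clear waisted water glass, 62 mm in diameter, 88 mm tall, between the two stands. Origin: centre of its underside.
- olive_jar: Bystander: closed glass jar of olives with a green lid, 69 mm in diameter, 84 mm tall, behind the work. Origin: centre of its underside.
- oil_cruet: Bystander: slim oil bottle with a pouring nozzle, 44 mm in diameter, 179 mm tall, behind the work. Origin: centre of its underside.
There are look-alikes about, which are no part of the job. Leave any orange or pink look-alike of the salt_1 alone.

How it is judged:
By the outcome, as a careful person would: the job done as asked, in the order asked, and still so for the second after the job is handed in, with the robot touching nothing.
It also fails if it takes over 118 s, if anything falls off the work surface, if the arm or the gripper's body presses on something with over 40 N, if the wrist force passes 120 N, or if a joint passes its speed limit or range.

## Working session

There is one attempt and no reset: what is moved stays moved. The work goes in short steps, each a Python script; the robot and the scene stay as the last script left them, time stands still between calls to the robot, and variables do not carry over. Pictures are saved under pics/ and viewed, at most 14 in all, crops included, and the job is handed in when it is done.

```bash
ls; mkdir -p pics; python3 - <<'E'
from bench import *
import cv2, json, numpy as np
for n in("scene","top"):
    c=read_camera(n); cv2.imwrite(f"pics/{n}0.png",c["frame"][:,:,::-1])
    print(n,c["fx"],c["fy"],c["cx"],c["cy"],c["distortion"]); print(np.round(c["extrinsics"],4).tolist())
o=get_obs(); print(o["clock"],o["tcp_pos"],o["ee_rot"],o["grip_width"])
E
```

```text
pics
scene 454.5107282683365 454.5107282683365 310.3382707001689 193.96425063435012 [-0.09169699  0.          0.          0.          0.        ]
[[-0.8795, -0.4759, -0.0062, 0.5578], [-0.1825, 0.3493, -0.919, 0.1608], [0.4396, -0.8071, -0.3941, 0.8468], [0.0, 0.0, 0.0, 1.0]]
top 485.065477071037 485.065477071037 316.00738122590104 199.4655391890861 [-0.04816737  0.          0.          0.          0.        ]
[[-0.0008, -0.9998, -0.0209, 0.0213], [-0.9826, 0.0047, -0.1855, 0.6147], [0.1856, 0.0204, -0.9824, 1.0676], [0.0, 0.0, 0.0, 1.0]]
0.1 [ 0.212874   -0.58710861  0.23599717] [ 9.84916707e-01  1.73027725e-01 -1.30624781e-04 -6.85762105e-04] 0.9949868856414337
```

View pics/scene0.png

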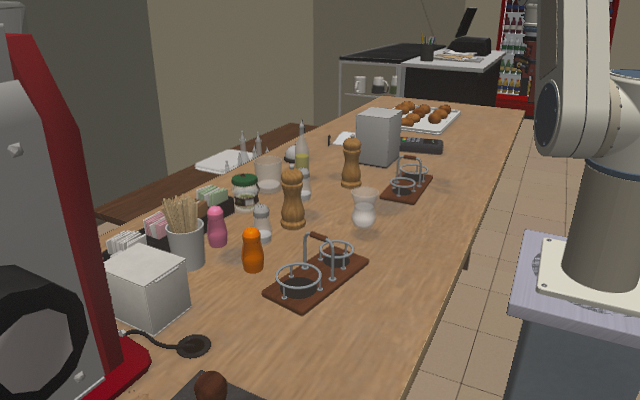

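View pics/top0.png

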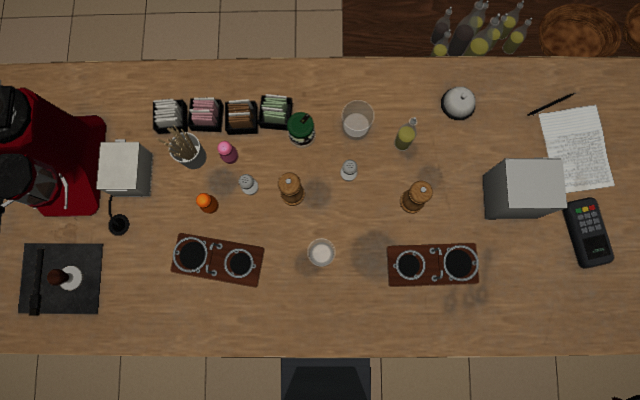

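The scene view shows the salts at about (261,222) and (304,187), the mills at (291,198) and (351,162), the stands at (316,278) and (408,185), and the tumbler at (363,208). In the top view the salts are at (248,184) and (349,170), the mills at (291,187) and (417,195), the stands at (217,259) and (434,264), and the decoys at (206,202) (orange) and (227,151) (pink). Next I'll zoom in for precise pixels.

```bash
python3 - <<'E'
import cv2
def crop(src,x0,y0,x1,y1,s,out):
    im=cv2.imread(src)[y0:y1,x0:x1]; im=cv2.resize(im,None,fx=s,fy=s,interpolation=cv2.INTER_CUBIC)
    for x in range((x0+9)//10*10,x1,10):
        X=int((x-x0+.5)*s); cv2.line(im,(X,0),(X,8),(0,255,255),1)
        if x%20==0: cv2.putText(im,str(x),(X-12,20),0,.4,(0,255,255),1); cv2.line(im,(X,22),(X,im.shape[0]),(0,255,255),1) if x%20==0 else 0
    for y in range((y0+9)//10*10,y1,10):
        Y=int((y-y0+.5)*s); 
        if y%20==0: cv2.line(im,(0,Y),(im.shape[1],Y),(0,255,255),1); cv2.putText(im,str(y),(0,Y-2),0,.4,(0,255,255),1)
    cv2.imwrite(out,im)
crop("pics/top0.png",165,150,325,290,4.2,"pics/tl.png")
crop("pics/top0.png",325,150,485,290,4.2,"pics/tr.png")
crop("pics/scene0.png",245,195,385,315,5,"pics/sl.png")
crop("pics/scene0.png",285,130,445,235,5,"pics/sr.png")
E
```

```text
(no output)
```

View pics/tl.png

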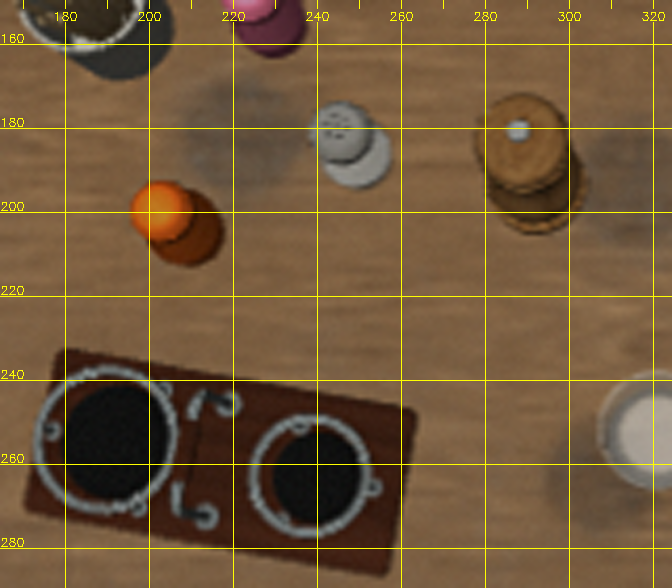

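View pics/tr.png

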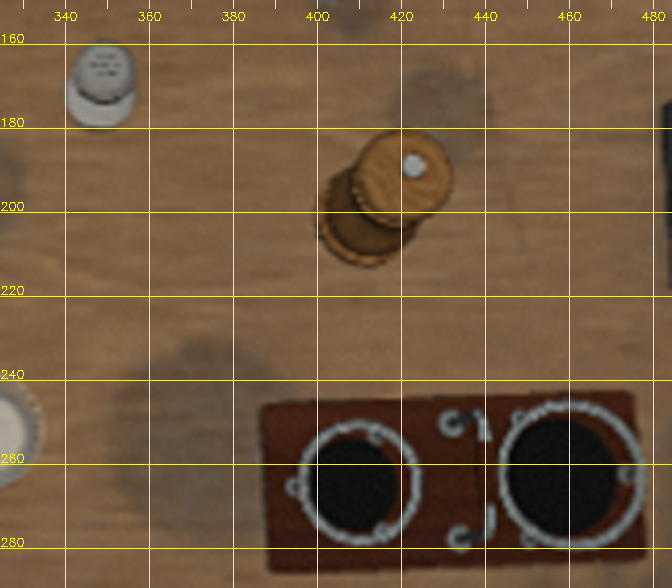

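View pics/sl.png

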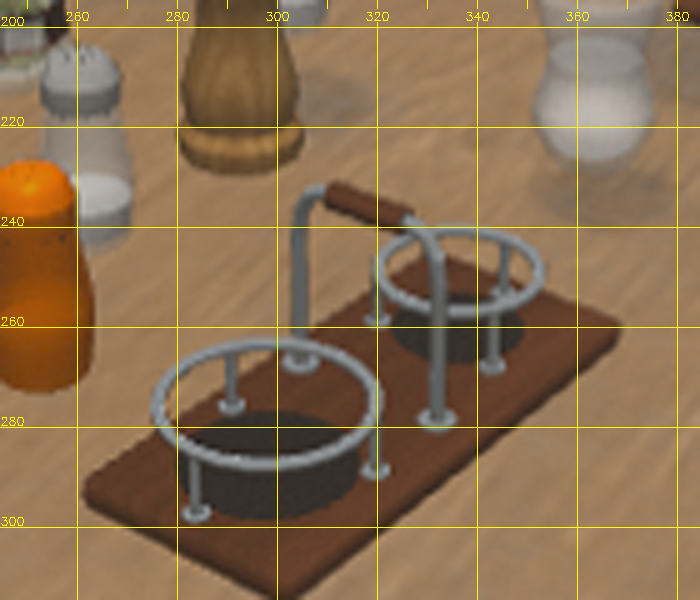

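View pics/sr.png

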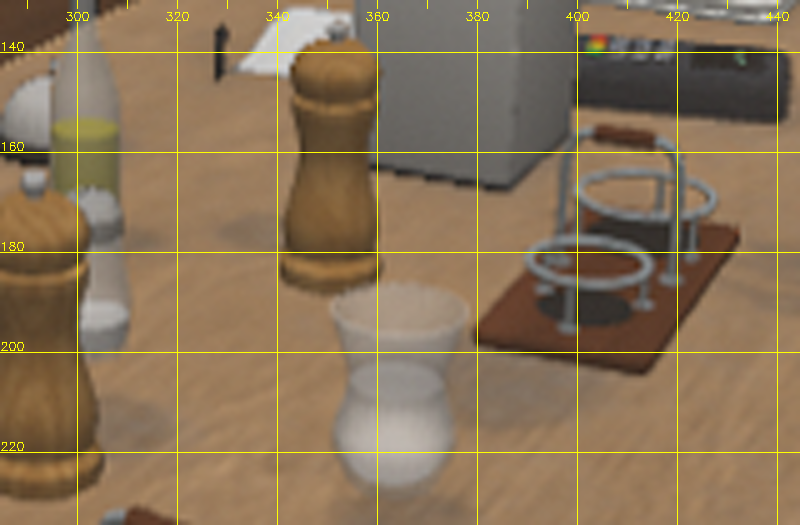

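The crops give the mill buttons, cap centres and ring ellipses in both views. Next I'll triangulate them.

```bash
cat >tri.py <<'E'
from bench import *
import cv2, numpy as np
def cam(n):
    c=read_camera(n); K=np.array([[c["fx"],0,c["cx"]],[0,c["fy"],c["cy"]],[0,0,1]])
    return c["frame"],K,np.array(c["distortion"],float),np.array(c["extrinsics"])
def proj(C,P):
    return cv2.projectPoints(np.array(P,float).reshape(-1,3),cv2.Rodrigues(C[3][:3,:3])[0],C[3][:3,3],C[1],C[2])[0].reshape(-1,2)
def tri(T,S,a,b):
    u=[cv2.undistortPoints(np.array([[p]],float),C[1],C[2]).reshape(2,1) for C,p in((T,a),(S,b))]
    X=cv2.triangulatePoints(T[3][:3],S[3][:3],*u); X=(X[:3]/X[3]).ravel()
    return X,np.r_[proj(T,X)[0]-a,proj(S,X)[0]-b]
E
python3 - <<'E'
from tri import *
T,S=cam("top"),cam("scene")
print(np.round([-C[3][:3,:3].T@C[3][:3,3] for C in (T,S)],3))
D=dict(m1=((287.8,180.5),(291.1,165.9)),m2=((423.1,188.8),(352.1,135.9)),s1=((245.2,181.2),(260.5,210.5)),s2=((349.3,166.6),(304.1,172.9)),
Lw=((189.6,254.3),(298,275.3)),Ln=((238.4,263),(336.7,248.8)),Rn=((410.2,264.3),(402.3,181.7)),Rw=((460.5,262.7),(413.9,168.5)))
P={}
for k,(a,b) in D.items():
    P[k],r=tri(T,S,a,b); print(k,P[k].round(4),r.round(1))
for s in"LR": d=P[s+"w"]-P[s+"n"]; print(s,np.linalg.norm(d),np.degrees(np.arctan2(d[1],d[0])),((P[s+"w"]+P[s+"n"])/2).round(4))
# overlay: model circles at triangulated xy
th=np.linspace(0,2*np.pi,60)
def circ(p,z,r): return np.c_[p[0]+r*np.cos(th),p[1]+r*np.sin(th),0*th+z]
L=[(k,z,r) for k in("m1","m2") for z,r in((.005,.029),(.122,.025))]+[(k,z,r) for k in("s1","s2") for z,r in((0.002,.022),(.07,.022))]+[("Lw",.0435,.0385),("Rw",.0435,.0385),("Ln",.0435,.0315),("Rn",.0435,.0315)]
out=[]
for C,(x0,y0,x1,y1) in((T,(165,150,485,290)),(S,(245,130,445,315))):
    s=2.5 if C is T else 3.2; s=2.4 if C is T else 1.32*2.9/1.6
    im=cv2.resize(C[0][y0:y1,x0:x1,::-1].copy(),None,fx=s,fy=s,interpolation=cv2.INTER_CUBIC)
    for k,z,r in L: cv2.polylines(im,[((proj(C,circ(P[k],z,r))-[x0,y0]+.5)*s).astype(int)],True,(0,255,0),1)
    out.append(im)
h=max(600,0); 
w=max(i.shape[1] for i in out); cv2.imwrite("pics/ovT.png",out[0]); cv2.imwrite("pics/ovS.png",out[1])
c=np.zeros((out[0].shape[0]+out[1].shape[0],w,3),np.uint8); c[:out[0].shape[0],:out[0].shape[1]]=out[0]; c[out[0].shape[0]:,:out[1].shape[1]]=out[1]
f=min(1,600/c.shape[0]); cv2.imwrite("pics/ov.png",cv2.resize(c,None,fx=f,fy=f,interpolation=cv2.INTER_AREA)); print(c.shape)
E
```

```text
[[ 0.406 -0.003  1.163]
 [ 0.148  0.893  0.485]]
m1 [0.6397 0.0784 0.1455] [ 0.1  0.1 -0.1 -0. ]
m2 [ 0.6199 -0.2122  0.1433] [ 0.2  0.4 -0.3 -0.1]
s1 [0.6547 0.1825 0.0764] [ 0.   0.1 -0.1 -0. ]
s2 [ 0.6861 -0.0586  0.0757] [ 0.4  0.9 -0.8 -0.2]
Lw [0.489  0.3137 0.0426] [ 0.   0.1 -0.2 -0. ]
Ln [0.4689 0.199  0.0425] [ 0.1  0.2 -0.2 -0. ]
Rn [ 0.465  -0.1957  0.0434] [ 0.   0.2 -0.1 -0. ]
Rw [ 0.468  -0.3114  0.0426] [ 0.1  0.2 -0.2 -0. ]
L 0.11649422979979322 80.04671211866392 [0.479  0.2564 0.0425]
R 0.11573534433754272 -88.54436750130937 [ 0.4665 -0.2536  0.043 ]
(779, 768, 3)
```

View pics/ov.png

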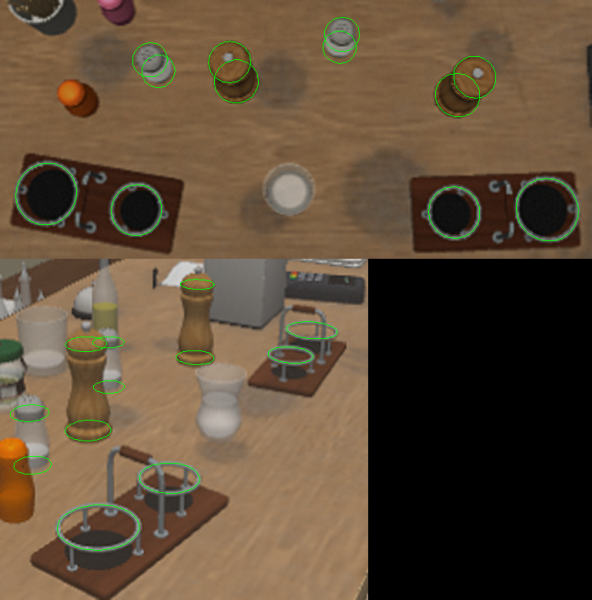

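Every height matches an upright thing on the counter, the ring spacing comes out at 116 mm, and the overlays fit. I'll start with the right-hand shaker.

```bash
cat >pp.py <<'E'
from tri import *
def q(a): f=np.radians(a+90)/2; return [np.cos(f),np.sin(f),0,0]
def st(m):
    o=get_obs(); print(m,"t%.1f"%o["clock"],np.round(o["tcp_pos"],4),"F",np.round(o["force"],1),"w%.1fmm"%(88*o["grip_width"]),"g%.1f"%o["grasp_force"],flush=True)
def pickplace(src,dst,a,gz,force,lift=.12,hover=.28):
    z=gz-.005; Q=q(a)
    goto([*src,hover],Q); movel([*src,z],vel=.15)
    st("at"); gripper_to(0.35,force); st("grip")
    movel([*src,z+.01],vel=.05); movel([*src,z+lift]); st("lift")
    goto([*dst,z+lift],Q); movel([*dst,z+.045],vel=.12); movel([*dst,z+.022],vel=.05); dwell(.3)
    f0=get_obs()["force"][2]; st("low")
    for h in np.arange(.020,.0125,-.001):
        movel([*dst,z+h],vel=.02); df=get_obs()["force"][2]-f0
        if df>1.5: break
    st("down %.3f df %.1f"%(h,df)); gripper_to(1.0); dwell(.2); st("open")
    movel([*dst,max(z+.11,.2)],vel=.12)
def look(name,s=1):
    for n in("scene","top"): cv2.imwrite(f"pics/{n}{name}.png",cam(n)[0][:,:,::-1])
E
cat > a.py <<'E'
from pp import *
goto([.45,-.2,.28],q(1.5)); st("way")
pickplace((.686,-.0587),(.465,-.1957),1.5,.060,15)
look("1")
E
python3 a.py
```

```text
way t1.9 [ 0.45   -0.2007  0.28  ] F [-0.4  0.7 -0.5] w87.6mm g0.0
at t4.6 [ 0.6867 -0.0588  0.056 ] F [-0.2  0.3  0.5] w88.1mm g0.0
grip t5.4 [ 0.6863 -0.0587  0.0551] F [ 0.7 -0.3  0.9] w38.3mm g14.9
lift t6.7 [ 0.6852 -0.0586  0.174 ] F [ 0.4  0.5 -1.7] w38.2mm g14.8
low t9.4 [ 0.4651 -0.1958  0.0772] F [-1.3  0.3 -0.8] w38.4mm g14.8
down 0.016 df 10.8 t10.6 [ 0.4653 -0.1957  0.0718] F [-2.2  2.6 10.1] w38.3mm g15.6
open t11.7 [ 0.465  -0.1957  0.071 ] F [0.  0.6 0. ] w88.0mm g0.0
```

```bash
python3 - <<'E'
import cv2
a=cv2.imread("pics/scene1.png")[120:240,280:450]; b=cv2.imread("pics/top1.png")[150:290,325:485]
cv2.imwrite("pics/c1.png",cv2.hconcat([cv2.resize(a,(400,282),interpolation=2),cv2.resize(b,(322,282),interpolation=2)]))
E
```

```text
(no output)
```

View pics/c1.png

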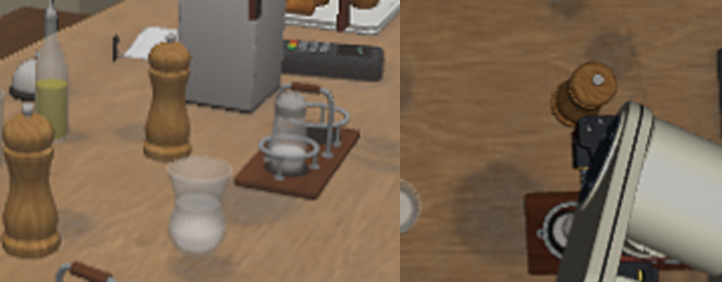

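The shaker stands upright in the narrow ring at about (290,150) in the crop, and the stand hasn't shifted. Next come mill 2 and the left shaker.

```bash
cat > b.py <<'E'
from pp import *
pickplace((.6199,-.2122),(.468,-.3114),1.5,.122,20)
pickplace((.6547,.1825),(.4689,.199),-10,.060,15)
look("2")
a=cv2.imread("pics/scene2.png")[120:320,240:450]; cv2.imwrite("pics/c2.png",cv2.resize(a,None,fx=3,fy=3,interpolation=2))
E
python3 b.py
```

```text
at t15.0 [ 0.6205 -0.2125  0.118 ] F [-0.2 -0.9  0.5] w87.9mm g0.0
grip t15.7 [ 0.6199 -0.2122  0.1171] F [-0.8 -1.   2.1] w48.1mm g20.0
lift t16.9 [ 0.6192 -0.212   0.236 ] F [-0.5 -0.5 -3.1] w47.9mm g20.0
low t19.4 [ 0.4681 -0.3115  0.1392] F [ 0.3 -1.  -1.9] w48.3mm g20.0
down 0.016 df 8.5 t20.6 [ 0.4683 -0.3117  0.134 ] F [-1.9  1.5  6.6] w48.3mm g20.0
open t21.6 [ 0.468  -0.3114  0.133 ] F [-0.7  0.6 -0.3] w87.8mm g0.0
at t26.1 [0.6554 0.1827 0.056 ] F [-0.3  0.4 -0.2] w88.3mm g0.0
grip t26.9 [0.655  0.1825 0.0551] F [ 0.8 -0.6 -0.6] w38.2mm g14.9
lift t28.2 [0.654  0.1823 0.174 ] F [ 0.1 -0.2 -1.1] w38.2mm g14.7
low t30.6 [0.469  0.1991 0.0772] F [ 0.4  0.3 -1.4] w38.0mm g14.7
down 0.016 df 9.8 t31.9 [0.4692 0.1991 0.0718] F [-1.5 -0.7  8.5] w38.1mm g15.5
open t33.0 [0.4689 0.199  0.071 ] F [-0.5  0.   0.5] w88.3mm g0.0
```

View pics/c2.png

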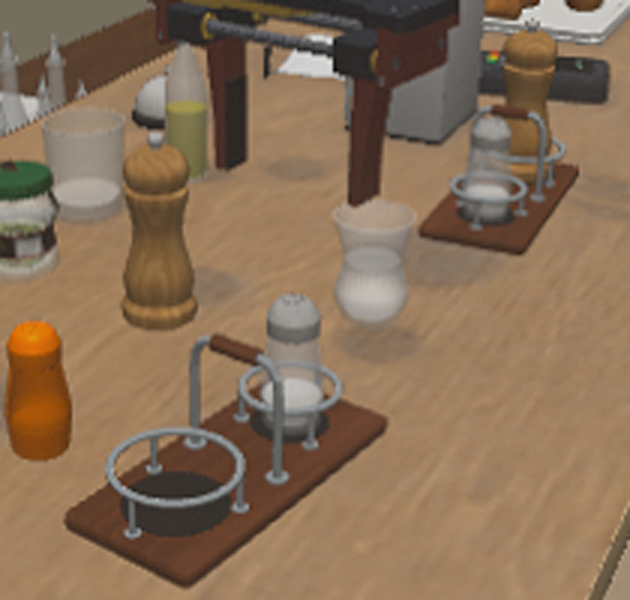

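The right stand holds both its things, and the left shaker is in its narrow ring at about (293,370) in the crop. The left mill is last.

```bash
cat > c.py <<'E'
from pp import *
pickplace((.6397,.0784),(.489,.3137),-10,.122,20)
goto([.40,0,.38],q(0)); movej([-1.242,0.423,1.63,0,1.089,-0.019]); dwell(.5); st("home")
look("3")
a=cv2.imread("pics/scene3.png")[120:320,240:450]; b=cv2.imread("pics/top3.png")[110:300,160:500]
cv2.imwrite("pics/c3.png",cv2.hconcat([cv2.resize(a,(346,330),interpolation=2),cv2.resize(b,(450,330),interpolation=2)]))
E
python3 c.py
```

```text
at t36.5 [0.6404 0.0786 0.118 ] F [-0.3 -0.1 -0.6] w87.7mm g0.0
grip t37.2 [0.6398 0.0784 0.1171] F [-0.   0.   1.2] w47.8mm g20.0
lift t38.4 [0.639  0.0783 0.236 ] F [ 0.1  1.2 -3. ] w47.6mm g20.0
low t41.2 [0.4891 0.3138 0.1393] F [ 0.2  0.1 -2.5] w47.6mm g20.0
down 0.017 df 1.5 t42.2 [0.4891 0.3138 0.1341] F [-0.4 -0.6 -1. ] w47.7mm g20.0
open t43.1 [0.489  0.3137 0.134 ] F [-0.2 -1.1 -0.6] w87.7mm g0.0
home t48.2 [ 0.2131 -0.5874  0.2368] F [ 0.1 -0.3 -0.4] w88.0mm g0.0
```

View pics/c3.png

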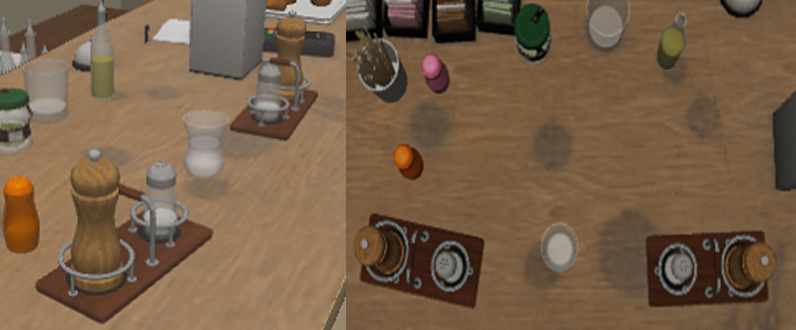

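Both mills and both shakers stand upright in the right rings. In the top crop they are at (378,248) and (450,268) on the left, and (678,268) and (752,262) on the right. The stands and the other things haven't moved.

```bash
python3 -c "
from bench import *
print(job_done())"
```

```text
the job is handed in; nothing more can be done
None
```

The job is handed in: each stand has a pepper mill in its wide ring and a salt shaker in its narrow ring, all upright; the stands and other things look unmoved in the last pictures, and it took about 48 s of the 118 s.

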